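# Sort out the cored bar and lay the crosswise second layer of the riser crib

### The arm

A 6-joint arm with a two-finger parallel gripper is mounted at the origin on the work surface. World frame = base frame: x ahead of the robot, y to its left, z up, the work surface at z = 0. Lengths are in m, angles in rad, forces in N, time in s.
With the tool pointing down it reaches from about 0.225 to 0.875 m from the base axis. Payload 3.4 kg.
Tool frame: the origin (TCP) lies at the very end of the fingers, on their centre line; the grasp point (between the pads) lies manip.grip_point_offset behind it (manip.grip_point_offset is the distance from the TCP to the grasp point, in m); z points along the fingers, y is the line along which they close (so a half turn about z gives the same grasp; the last joint's range is limited). The gripper opens to 85 mm and grips with 20 to 120 N. Pads are 22 mm wide; open, the fingers measure 114 mm over their backs; the gripper's body (76 mm by 85 mm) begins 54 mm behind the grasp point. The pads swing forward as they close: fully open they stand 13 mm farther back than shut.
Start: joints at [1.177, 0.276, 1.505, -0, 1.361, -0.121], TCP at [0.155, 0.554, 0.231] pointing down, gripper open.
Joint ranges: [-2.89, 2.89], [-0.75, 2.08], [0.22, 2.7], [-1.18, 4.32], [0.11, 2.71], [-2.7, 2.7]. Speed limits (rad/s): [2.57, 2.57, 3.14, 3.14, 3.14, 3.14].

### API

Orientations are given as a unit quaternion [w, x, y, z].
In Python, from rig import manip gives the robot as it stands.
- The arm moves only by the shell command python3 -m pendant 'ROWS' [FORCE]. ROWS is JSON, a list of rows, each an object of numbers: "jaw": the opening, from -1 (shut) to 1 (fully open); "tx", "ty", "tz": the shift along the world's x, y, z in cm; "ax", "ay", "az": the turn, a rotation vector about the world's x, y, z in degrees. In form: [{"jaw": .., "tx": .., "ty": .., "tz": .., "ax": .., "ay": .., "az": ..}, ...]. A call has 1 to 10 rows; each row is the pose to reach, as a shift and turn from the pose commanded when the call began; what a row does not reach only later rows make up. A row lasts 1/8 s, in which the tool goes at most 62.5 mm and 10.7 degrees, less where a joint would pass 70% of its speed; a pose out of reach is approached as far as the arm can. A call with a gripper value outside its range is refused whole. The fingers move at their own pace and stop on an object; FORCE is the grip in N (left out, the last holds). Time passes only in rows, so rows that repeat a pose let the fingers close. It gives the time, the measured TCP pose, the force, the opening and the grip force at its end, in the units of the state.
- manip.get_state(): the state, without advancing time (a new reading comes with each control period).
- manip.get_image(name): name is "scene" or "top"; returns a dict with "pixels" (480x640x3 uint8, blue, green, red), "depth" (480x640 float32, m along the optical axis (not along the pixel's ray), 0 where there is no reading), "fx", "fy", "cx", "cy" (pixels), "D" ([k1, k2, p1, p2, k3] as OpenCV has them; the pictures are not rectified), "pose" (4x4, takes a point from camera to world coordinates). Camera axes: x right, y down, z forward; pixel columns grow to the right and rows downward; lengths in m; the calibration is good to about 2 mm. A picture is of the moment at which its call begins.
- manip.sign_off(): hands the job in; it is judged then, once.
The state is a dict: "clock": time; "qpos": joint angles; "qd": joint speeds; "effort": joint torques, N m; "position": TCP position; "ee_rot": TCP orientation; "contact_force": force on the tool from outside, world axes, zero at the start; "moment": the same for the moment, N m; "width": finger opening in m; "gripper_force": force on a finger pad.
Only numpy, scipy, OpenCV 4.12 (cv2) and the standard library are available. Lean on these libraries where they do the work, as an engineer would, in place of code of your own. Each camera call takes 0.05 s, during which the arm holds its last target. There are 200 camera calls.

### The job

The riser crib for the next bottle tray needs its second layer, but a heavy steel-cored bar got mixed in with two hollow ones; the three look alike, so lift them and feel which is heavy. Put the heavy bar flat in the empty white tray, and lay the two hollow bars crosswise on the two bars on the black plate, one across each end, so that the two layers make a neat square with their outer edges flush. Leave the lower layer in place and do not push the other things on the table about.

Things in the scene. Friction and masses are not known exactly. Their poses are not given: they have to be found in the camera images.
- bar_a: One of three loose bars that look exactly alike: aluminium box section 160 long (its x axis), 30 wide (y), 25 high (z), with a 4 mm black cap on each end; at the start it lies flat on the table. Origin: centre of the underside. Two of the three are hollow (about 0.1 to 0.16 kg), one has a steel core inside (about 0.5 to 0.6 kg); which one lies where differs from run to run and cannot be seen.
- bar_b: One of three loose bars that look exactly alike: aluminium box section 160 long (its x axis), 30 wide (y), 25 high (z), with a 4 mm black cap on each end; at the start it lies flat on the table. Origin: centre of the underside. Two of the three are hollow (about 0.1 to 0.16 kg), one has a steel core inside (about 0.5 to 0.6 kg); which one lies where differs from run to run and cannot be seen.
- bar_c: One of three loose bars that look exactly alike: aluminium box section 160 long (its x axis), 30 wide (y), 25 high (z), with a 4 mm black cap on each end; at the start it lies flat on the table. Origin: centre of the underside. Two of the three are hollow (about 0.1 to 0.16 kg), one has a steel core inside (about 0.5 to 0.6 kg); which one lies where differs from run to run and cannot be seen.
- lower_1: One of the two bars of the crib's lower layer, 160 x 30 x 25 mm like the loose ones, not fastened; lies flat on the black plate along the plate's x axis, centre line 65 mm from the plate's centre on the + y side. Origin: centre of the underside. Its top is 33 mm above the table.
- lower_2: One of the two bars of the crib's lower layer, 160 x 30 x 25 mm like the loose ones, not fastened; lies flat on the black plate along the plate's x axis, centre line 65 mm from the plate's centre on the - y side. Origin: centre of the underside. Its top is 33 mm above the table.
- plate: Black square base plate of the crib, 190 x 190 x 8 mm, fixed to the table. Origin: centre of its underside, on the table; z up. The lower bars lie along its x axis; the bars of the second layer are to lie along its y axis, centred 65 mm to either side (plate x = +65 and -65 mm), undersides 33 mm above the table.
- tray: Empty white open tray fixed to the table, outside 220 (x) x 110 (y) x 30 mm high, walls and floor 4 mm thick. Origin: centre of its underside, on the table.
- flacon_1: Small clear glass bottle, 36 x 26 x 57 mm high; a bystander, to be left alone. Origin: underside, at the centre.
- flacon_2: Small clear glass bottle, 36 x 26 x 57 mm high; a bystander, to be left alone. Origin: underside, at the centre.
- flacon_3: Small clear glass bottle, 36 x 26 x 57 mm high; a bystander, to be left alone. Origin: underside, at the centre.
- collar: Steel shaft collar lying flat, 34 outside, 18 bore, 10 mm high; a bystander, to be left alone. Origin: underside, at the centre.
- driver: Screwdriver lying flat, 170 mm long, black handle; a bystander, to be left alone. Origin: underside, at the tool's middle.
- spanner: Steel spanner lying flat, 150 mm long; a bystander, to be left alone. Origin: underside, at the tool's middle.
- clamp: Small aluminium clamp block, 40 x 30 x 18, with a dark screw head on top, 30 mm high overall; a bystander, to be left alone. Origin: underside, at the centre.
Things that resemble listed ones, but are neither listed nor needed, are in the scene too. What is shaped like the bar_a but green or orange is not meant.

How it is judged:
By the outcome, as a careful person would: the job done as asked, in the order asked, and still so for the second after the job is handed in, with the robot touching nothing.
It also fails if it takes over 72 s, if anything falls off the work surface, if the arm or the gripper's body presses on something with over 40 N, if the wrist force passes 120 N, or if a joint passes its speed limit or range.

## Working session

There is one attempt and no reset: what is moved stays moved. The work goes in short steps, Python scripts to look and compute and a shell command to move; the robot and the scene stay as the last step left them, time stands still between calls to the robot, and variables do not carry over. Pictures are saved under pics/ and viewed, at most 10 in all, crops included, and the job is handed in when it is done.

```bash
mkdir -p pics; ls; python3 - <<'E'
from rig import manip
import cv2,numpy as np
for n in("scene","top"):
    d=manip.get_image(n); cv2.imwrite(f"pics/{n}0.png",d["pixels"]); np.savez(f"{n}0.npz",**d)
    print(n,d["fx"],d["cx"],d["cy"],d["D"],np.round(d["pose"],3).tolist())
print(manip.get_state(),manip.grip_point_offset)
E
```

```text
pics
scene 566.5301676187448 328.40670901989773 241.71961510975916 [-0.11584473  0.          0.          0.          0.        ] [[-0.592, 0.499, -0.633, 1.283], [0.806, 0.36, -0.47, 0.562], [-0.006, -0.788, -0.615, 0.811], [0.0, 0.0, 0.0, 1.0]]
top 515.4861941415511 332.9566705543615 238.04751483994337 [-0.02467681  0.          0.          0.          0.        ] [[-0.027, -0.983, 0.179, 0.26], [-0.999, 0.029, 0.013, -0.037], [-0.018, -0.179, -0.984, 1.403], [0.0, 0.0, 0.0, 1.0]]
{'clock': 0.1, 'qpos': array([ 1.17699144e+00,  2.76573789e-01,  1.50597332e+00, -2.66782628e-05,
        1.36071396e+00, -1.21009992e-01]), 'qd': array([-0.00252987, -0.00313691, -0.00262175, -0.00193647,  0.00183797,
       -0.00154991]), 'effort': array([ 2.73140271e-03, -4.17707455e+01, -2.46402311e+01, -1.68760985e-04,
        5.69779470e-03, -7.27724142e-06]), 'position': array([0.15476264, 0.553308  , 0.23051548]), 'ee_rot': array([-1.99753679e-04,  1.35972096e-01,  9.90712316e-01, -8.10042479e-04]), 'contact_force': array([-0.15919045, -0.53329804,  0.11714245]), 'moment': array([-0.03125482,  0.00418646,  0.01617107]), 'gripper_force': 0.0, 'width': 0.08514635276009645} 0.0187
```

View pics/top0.png

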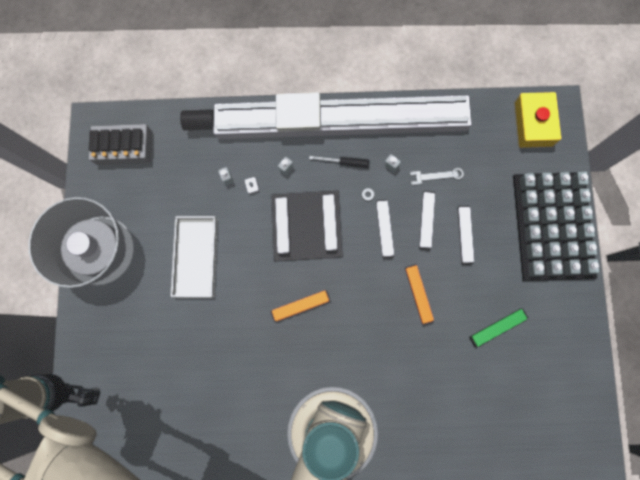

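View pics/scene0.png

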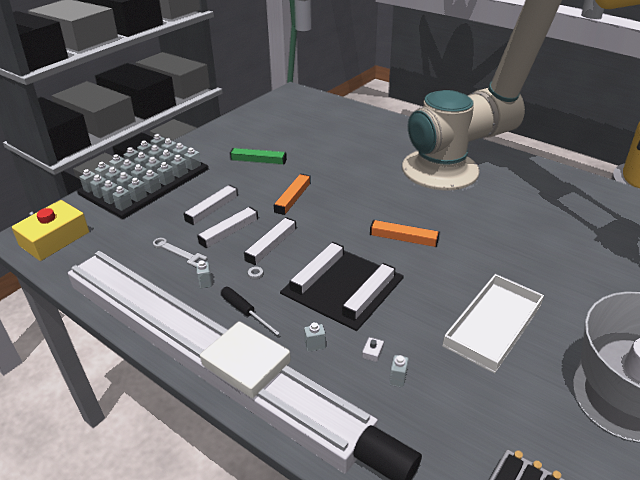

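Top view: the white loose bars are at (385,228), (428,220) and (466,235). The white bars at (282,225) and (330,222) lie on the black plate, so they are the lower layer. Lookalikes that are not meant: orange at (300,306) and (420,294), green at (499,327). The empty tray is at (194,257). The loose bars are the three white ones off the plate.

```bash
cat > h.py <<'E'
import numpy as np,cv2
def cloud(d):
    v,u=np.mgrid[0:480,0:640].astype(np.float64)
    K=np.array([[float(d["fx"]),0,float(d["cx"])],[0,float(d["fy"]),float(d["cy"])],[0,0,1]])
    p=cv2.undistortPoints(np.stack([u.ravel(),v.ravel()],1)[:,None],K,np.array(d["D"],float)).reshape(480,640,2)
    return p
def world_depth(d):
    p=cloud(d);z=np.array(d["depth"],float)[...,None];P=np.array(d["pose"])
    return np.concatenate([p*z,z],2)@P[:3,:3].T+P[:3,3]
def world_plane(d,h):
    p=cloud(d);P=np.array(d["pose"])
    r=np.concatenate([p,np.ones((480,640,1))],2)@P[:3,:3].T
    return P[:3,3]+r*((h-P[2,3])/r[...,2])[...,None]
def rect(pts):
    (c,s,a)=cv2.minAreaRect((pts*1000).astype(np.float32))
    if s[0]<s[1]: s=(s[1],s[0]);a+=90
    return np.round(c,1),np.round(s,1),round((a+90)%180-90,1)
E
python3 - <<'E'
from h import *
for n in("top","scene"):
    d=np.load(f"{n}0.npz");W=world_depth(d);px=d["pixels"].astype(int)
    g=px.min(2);sat=px.max(2)-g
    t=W[...,2];on=(W[...,0]>.2)&(W[...,0]<.75)&(abs(W[...,1])<.5)
    print(n,"table z",np.median(t[on]), "std",np.std(t[on&(abs(t)<.01)]))
    m=((g>120)&(sat<40)&on&(t>.012)&(t<.06)).astype(np.uint8)
    k,l,st,ce=cv2.connectedComponentsWithStats(m)
    for i in range(1,k):
        if st[i,4]<60: continue
        s=l==i; z=np.median(t[s]); top=s&(abs(t-np.percentile(t[s],70))<.005)
        print(np.round(ce[i]),st[i,4],"z",round(z*1e3,1),rect(W[s][:,:2]),"top",rect(W[top][:,:2]),np.round(W[top].mean(0)*1e3,1))
    # dark plate
    m=((px.max(2)<45)&on&(t<.02)&(abs(W[...,0]-.49)<.25)).astype(np.uint8)
    k,l,st,ce=cv2.connectedComponentsWithStats(m)
    for i in range(1,k):
        if st[i,4]>300: s=l==i;print("dark",ce[i],st[i,4],rect(W[s][:,:2]),np.median(t[s]))
    if n=="top":
        c=cv2.resize(d["pixels"][150:310,160:490],None,fx=2.4,fy=2.4,interpolation=cv2.INTER_CUBIC);cv2.imwrite("pics/crop.png",c)
E
```

```text
top table z 0.0013071454575276364 std 0.0032950925686231294
[392. 161.] 105 z 45.7 (array([ 718.5, -187.6]), array([36.3, 24. ]), 51.9) top (array([ 717.4, -187.5]), array([33.9, 24.2]), 47.8) [ 716.2 -187.4   46.9]
[284. 164.] 109 z 45.3 (array([719.7, 110.7]), array([34.5, 25.8]), -43.4) top (array([719.4, 110.4]), array([34.8, 24.4]), -41.3) [718.1 109.8  46. ]
[224. 174.] 105 z 45.2 (array([697. , 276.6]), array([34.4, 25.9]), 22.5) top (array([694.8, 276.3]), array([30. , 24.8]), 22.8) [694.5 274.8  47.2]
[252. 185.] 146 z 18.4 (array([669.4, 205.5]), array([39.2, 30.9]), 15.2) top (array([669.5, 205. ]), array([39.1, 29.5]), 14.2) [669.  204.8  19.1]
[426. 220.] 641 z 25.0 (array([ 555.5, -275.4]), array([156.9,  31.1]), -7.2) top (array([ 555.5, -275. ]), array([156.8,  30.8]), -6.8) [ 553.5 -274.9   25.7]
[329. 222.] 626 z 33.1 (array([555.3,  -8.7]), array([156.7,  34.5]), 2.4) top (array([555.2,  -8.2]), array([156.7,  29.8]), 1.8) [554.2  -8.   33.8]
[282. 225.] 657 z 32.8 (array([551. , 121.8]), array([157. ,  34.4]), 2.1) top (array([551. , 121.5]), array([157. ,  30.3])
[... 1653 characters left out ...]
322.] 96 z 15.7 (array([741.4,   1. ]), array([86.6,  7.7]), 82.6) top (array([741.4,   1. ]), array([86.6,  7.7]), 82.6) [742.1   2.4  15.8]
[314. 330.] 186 z 44.9 (array([721.6, 111.4]), array([34.3, 26. ]), -41.6) top (array([722.7, 112.1]), array([32.4, 21.2]), -38.3) [723.9 113.7  49. ]
[373. 348.] 226 z 17.7 (array([672. , 208.9]), array([41.8, 29.7]), 15.9) top (array([672. , 208.9]), array([41.8, 29.7]), 15.9) [674.  210.3  17.8]
[399. 363.] 221 z 45.8 (array([698.7, 278.8]), array([37.1, 25.2]), 21.9) top (array([699.5, 279.1]), array([28.8, 20.7]), 31.3) [701.4 279.2  51.5]
dark [341.25594726 289.98337633] 3489 (array([555.1,  58.5]), array([191. , 190.3]), 1.6) 0.00874090085179069
```

View pics/crop.png

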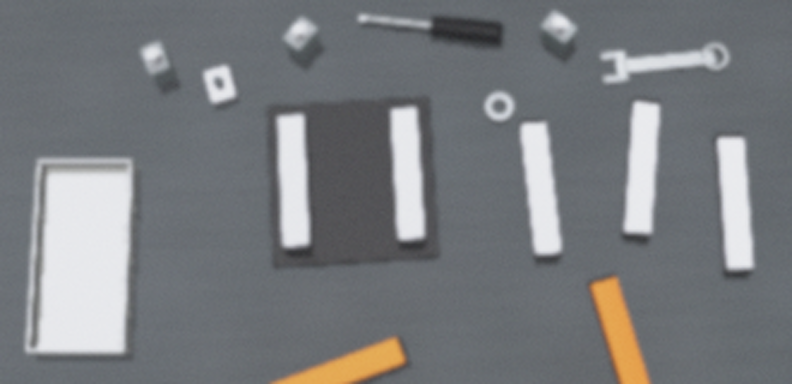

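The crop confirms three white loose bars at crop pixels (540,190), (642,168) and (735,203), and the plate with its two bars at (293,180) and (407,173). In world mm:

| Item | Centre | Yaw (deg) |
|---|---|---|
| Loose bar P | (535,-159) | 4 |
| Loose bar Q | (555.5,-274.5) | -7 |
| Loose bar R | (512,-377.5) | 0 |
| Plate | (553,57) | 1.85 |
| Tray | (472.5,363.5) | -1.8 |

I go to P first.

```bash
python3 -m pendant '[{"tx":38,"ty":-71.2,"tz":-11,"az":19.6,"jaw":1},{"tx":38,"ty":-71.2,"tz":-11,"az":19.6,"jaw":1},{"tx":38,"ty":-71.2,"tz":-11,"az":19.6,"jaw":1},{"tx":38,"ty":-71.2,"tz":-11,"az":19.6,"jaw":1},{"tx":38,"ty":-71.2,"tz":-11,"az":19.6,"jaw":1},{"tx":38,"ty":-71.2,"tz":-11,"az":19.6,"jaw":1},{"tx":38,"ty":-71.2,"tz":-11,"az":19.6,"jaw":1},{"tx":38,"ty":-71.2,"tz":-11,"az":19.6,"jaw":1},{"tx":38,"ty":-71.2,"tz":-11,"az":19.6,"jaw":1},{"tx":38,"ty":-71.2,"tz":-11,"az":19.6,"jaw":1}]' 50
```

```text
invalid input at $[0]: expected keys jaw, tx, ty, tz, ax, ay, az
```

All keys are required.

```bash
python3 -m pendant '[{"jaw":1,"tx":38,"ty":-71.2,"tz":-11,"ax":0,"ay":0,"az":19.6},{"jaw":1,"tx":38,"ty":-71.2,"tz":-11,"ax":0,"ay":0,"az":19.6},{"jaw":1,"tx":38,"ty":-71.2,"tz":-11,"ax":0,"ay":0,"az":19.6},{"jaw":1,"tx":38,"ty":-71.2,"tz":-11,"ax":0,"ay":0,"az":19.6},{"jaw":1,"tx":38,"ty":-71.2,"tz":-11,"ax":0,"ay":0,"az":19.6},{"jaw":1,"tx":38,"ty":-71.2,"tz":-11,"ax":0,"ay":0,"az":19.6},{"jaw":1,"tx":38,"ty":-71.2,"tz":-11,"ax":0,"ay":0,"az":19.6},{"jaw":1,"tx":38,"ty":-71.2,"tz":-11,"ax":0,"ay":0,"az":19.6},{"jaw":1,"tx":38,"ty":-71.2,"tz":-11,"ax":0,"ay":0,"az":19.6},{"jaw":1,"tx":38,"ty":-71.2,"tz":-11,"ax":0,"ay":0,"az":19.6}]' 50; cat > s.py <<'E'
import sys,numpy as np
from rig import manip
from scipy.spatial.transform import Rotation as R
s=manip.get_state();w,x,y,z=s["ee_rot"];M=R.from_quat([x,y,z,w]).as_matrix()
yaw=np.degrees(np.arctan2(M[1,1],M[0,1]));p=s["position"]*1e3
print("t",round(s["clock"],2),"p",np.round(p,1),"yaw",round(yaw,2),"tilt",np.round(M[:2,2],4),"F",np.round(s["contact_force"],2),"M",np.round(s["moment"],2),"w",round(s["width"]*1e3,1),"g",round(s["gripper_force"],1),"q6",round(s["qpos"][5],2))
if len(sys.argv)>3:
    t=[float(a) for a in sys.argv[1:]]
    d=(t[3]-yaw+90)%180-90 if len(t)<5 else t[3]-yaw
    print("shift cm",np.round((np.array(t[:3])-p)/10,2),"az",round(d,2))
E
python3 s.py 535 -158.7 3 94
```

```text
clock: 1.35
position: [0.4468, 0.0061, 0.1467]
ee_rot: [0.0, -0.034, 0.999, 0.0]
contact_force: [1.5, 0.6, 0.8]
width: 0.0854
gripper_force: 0.0
t 1.35 p [446.8   6.1 146.7] yaw 93.93 tilt [0.0003 0.0005] F [1.52 0.6  0.78] M [ 0.02  0.01 -0.02] w 85.4 g 0.0 q6 -1.78
shift cm [  8.82 -16.48 -14.37] az 0.07
```

```bash
python3 -m pendant '[{"jaw":1,"tx":8.8,"ty":-16.5,"tz":-4,"ax":0,"ay":0,"az":0},{"jaw":1,"tx":8.8,"ty":-16.5,"tz":-4,"ax":0,"ay":0,"az":0},{"jaw":1,"tx":8.8,"ty":-16.5,"tz":-4,"ax":0,"ay":0,"az":0},{"jaw":1,"tx":8.8,"ty":-16.5,"tz":-7,"ax":0,"ay":0,"az":0},{"jaw":1,"tx":8.8,"ty":-16.5,"tz":-11,"ax":0,"ay":0,"az":0},{"jaw":1,"tx":8.8,"ty":-16.5,"tz":-11,"ax":0,"ay":0,"az":0}]' 50; python3 s.py 535 -158.7 3 94
```

```text
clock: 2.1
position: [0.5313, -0.156, 0.034]
ee_rot: [-0.004, -0.034, 0.999, 0.002]
contact_force: [-0.2, 0.5, 0.0]
width: 0.0858
gripper_force: 0.0
t 2.1 p [ 531.3 -156.    34. ] yaw 93.94 tilt [-0.0076  0.0034] F [-0.18  0.5   0.01] M [ 0.01  0.04 -0.01] w 85.8 g 0.0 q6 -2.05
shift cm [ 0.37 -0.27 -3.1 ] az 0.06
```

```bash
python3 -m pendant '[{"jaw":1,"tx":0,"ty":0,"tz":-1.5,"ax":0,"ay":0,"az":0},{"jaw":1,"tx":0,"ty":0,"tz":-2.5,"ax":0,"ay":0,"az":0},{"jaw":1,"tx":0,"ty":0,"tz":-2.5,"ax":0,"ay":0,"az":0},{"jaw":1,"tx":0,"ty":0,"tz":-2.5,"ax":0,"ay":0,"az":0}]' 50; python3 s.py 535 -158.7 3 94
```

```text
clock: 2.6
position: [0.5347, -0.157, 0.0126]
ee_rot: [0.001, -0.035, 0.999, -0.0]
contact_force: [0.3, 0.6, -0.8]
width: 0.0854
gripper_force: 0.0
t 2.6 p [ 534.7 -157.    12.6] yaw 93.99 tilt [ 0.0011 -0.0004] F [ 0.33  0.6  -0.84] M [-0.02 -0.02 -0.01] w 85.4 g 0.0 q6 -2.05
shift cm [ 0.03 -0.17 -0.96] az 0.01
```

```bash
python3 -m pendant '[{"jaw":1,"tx":0,"ty":-0.15,"tz":-0.9,"ax":0,"ay":0,"az":0},{"jaw":-1,"tx":0,"ty":-0.15,"tz":-0.9,"ax":0,"ay":0,"az":0},{"jaw":-1,"tx":0,"ty":-0.15,"tz":-0.9,"ax":0,"ay":0,"az":0},{"jaw":-1,"tx":0,"ty":-0.15,"tz":-0.9,"ax":0,"ay":0,"az":0},{"jaw":-1,"tx":0,"ty":-0.15,"tz":-0.9,"ax":0,"ay":0,"az":0},{"jaw":-1,"tx":0,"ty":-0.15,"tz":-0.9,"ax":0,"ay":0,"az":0}]' 50; python3 s.py
```

```text
clock: 3.35
position: [0.5345, -0.1588, 0.0033]
ee_rot: [0.0, -0.035, 0.999, -0.0]
contact_force: [-0.2, -1.4, 1.7]
width: 0.0289
gripper_force: 51.6
t 3.35 p [ 534.5 -158.8    3.3] yaw 93.98 tilt [ 0.0007 -0.0005] F [-0.16 -1.38  1.75] M [-0.18  0.08 -0.02] w 28.9 g 51.6 q6 -2.05
```

```bash
python3 -m pendant '[{"jaw":-1,"tx":0,"ty":0,"tz":2,"ax":0,"ay":0,"az":0},{"jaw":-1,"tx":0,"ty":0,"tz":4,"ax":0,"ay":0,"az":0},{"jaw":-1,"tx":0,"ty":0,"tz":4,"ax":0,"ay":0,"az":0},{"jaw":-1,"tx":0,"ty":0,"tz":4,"ax":0,"ay":0,"az":0},{"jaw":-1,"tx":0,"ty":0,"tz":4,"ax":0,"ay":0,"az":0},{"jaw":-1,"tx":0,"ty":0,"tz":4,"ax":0,"ay":0,"az":0}]'; python3 s.py
```

```text
clock: 4.1
position: [0.5337, -0.1582, 0.0422]
ee_rot: [-0.001, -0.035, 0.999, 0.0]
contact_force: [-0.6, 0.4, -5.1]
width: 0.029
gripper_force: 50.8
t 4.1 p [ 533.7 -158.2   42.2] yaw 93.97 tilt [-0.0015  0.0008] F [-0.56  0.44 -5.07] M [0.   0.04 0.02] w 29.0 g 50.8 q6 -2.05
```

Fz is about -5 N, so this is the heavy bar. I'll raise it, take another reading, then carry it to the tray.

```bash
python3 -m pendant '[{"jaw":-1,"tx":0,"ty":0,"tz":4,"ax":0,"ay":0,"az":0},{"jaw":-1,"tx":0,"ty":0,"tz":8,"ax":0,"ay":0,"az":0},{"jaw":-1,"tx":0,"ty":0,"tz":8,"ax":0,"ay":0,"az":0},{"jaw":-1,"tx":0,"ty":0,"tz":8,"ax":0,"ay":0,"az":0}]'; python3 s.py 472.5 363.5 60 88.2; sleep 0; python3 -m pendant '[{"jaw":-1,"tx":-6.1,"ty":52.2,"tz":0,"ax":0,"ay":0,"az":-5.8},{"jaw":-1,"tx":-6.1,"ty":52.2,"tz":0,"ax":0,"ay":0,"az":-5.8},{"jaw":-1,"tx":-6.1,"ty":52.2,"tz":0,"ax":0,"ay":0,"az":-5.8},{"jaw":-1,"tx":-6.1,"ty":52.2,"tz":0,"ax":0,"ay":0,"az":-5.8},{"jaw":-1,"tx":-6.1,"ty":52.2,"tz":0,"ax":0,"ay":0,"az":-5.8},{"jaw":-1,"tx":-6.1,"ty":52.2,"tz":0,"ax":0,"ay":0,"az":-5.8},{"jaw":-1,"tx":-6.1,"ty":52.2,"tz":0,"ax":0,"ay":0,"az":-5.8},{"jaw":-1,"tx":-6.1,"ty":52.2,"tz":0,"ax":0,"ay":0,"az":-5.8},{"jaw":-1,"tx":-6.1,"ty":52.2,"tz":0,"ax":0,"ay":0,"az":-5.8},{"jaw":-1,"tx":-6.1,"ty":52.2,"tz":0,"ax":0,"ay":0,"az":-5.8}]'; python3 s.py 472.5 363.5 8 88.2
```

```text
clock: 4.6
position: [0.5331, -0.158, 0.1217]
ee_rot: [-0.001, -0.035, 0.999, 0.001]
contact_force: [-0.5, -0.3, -6.1]
width: 0.0288
gripper_force: 51.4
t 4.6 p [ 533.1 -158.   121.7] yaw 93.97 tilt [-0.0024  0.0011] F [-0.52 -0.34 -6.05] M [0.02 0.05 0.01] w 28.8 g 51.4 q6 -2.05
shift cm [-6.06 52.15 -6.17] az -5.77
clock: 5.85
position: [0.4714, 0.365, 0.1203]
ee_rot: [-0.002, 0.014, 1.0, -0.001]
contact_force: [-0.2, -0.6, -4.8]
width: 0.0289
gripper_force: 52.0
t 5.85 p [471.4 365.  120.3] yaw 88.36 tilt [-0.0039 -0.0017] F [-0.18 -0.57 -4.75] M [-0.06 -0.01 -0.03] w 28.9 g 52.0 q6 -1.0
shift cm [  0.11  -0.15 -11.23] az -0.16
```

```bash
python3 -m pendant '[{"jaw":-1,"tx":0,"ty":-0.1,"tz":-5,"ax":0,"ay":0,"az":0},{"jaw":-1,"tx":0,"ty":-0.1,"tz":-8.5,"ax":0,"ay":0,"az":0},{"jaw":-1,"tx":0,"ty":-0.1,"tz":-10,"ax":0,"ay":0,"az":0},{"jaw":-1,"tx":0,"ty":-0.1,"tz":-11,"ax":0,"ay":0,"az":0},{"jaw":-1,"tx":0,"ty":-0.1,"tz":-11.1,"ax":0,"ay":0,"az":0},{"jaw":-1,"tx":0,"ty":-0.1,"tz":-11.1,"ax":0,"ay":0,"az":0}]'; python3 s.py 472.5 363.5 7.3 88.2
```

```text
clock: 6.6
position: [0.4742, 0.3629, 0.0131]
ee_rot: [0.001, 0.016, 1.0, 0.001]
contact_force: [-0.5, 0.2, -4.6]
width: 0.0289
gripper_force: 51.9
t 6.6 p [474.2 362.9  13.1] yaw 88.16 tilt [0.002  0.0012] F [-0.54  0.15 -4.62] M [-0.03  0.01  0.02] w 28.9 g 51.9 q6 -1.0
shift cm [-0.17  0.06 -0.58] az 0.04
```

```bash
python3 -m pendant '[{"jaw":-1,"tx":0,"ty":0,"tz":-0.3,"ax":0,"ay":0,"az":0},{"jaw":-1,"tx":0,"ty":0,"tz":-0.4,"ax":0,"ay":0,"az":0},{"jaw":-1,"tx":0,"ty":0,"tz":-0.4,"ax":0,"ay":0,"az":0}]'; python3 s.py
```

```text
clock: 6.98
position: [0.4732, 0.3626, 0.0082]
ee_rot: [0.0, 0.016, 1.0, 0.0]
contact_force: [-0.6, 0.9, -5.2]
width: 0.0292
gripper_force: 51.9
t 6.97 p [473.2 362.6   8.2] yaw 88.17 tilt [0.0002 0.0002] F [-0.58  0.94 -5.17] M [-0.03  0.   -0.01] w 29.2 g 51.9 q6 -1.0
```

```bash
python3 -m pendant '[{"jaw":-1,"tx":0,"ty":0,"tz":-0.1,"ax":0,"ay":0,"az":0},{"jaw":-1,"tx":0,"ty":0,"tz":-0.1,"ax":0,"ay":0,"az":0},{"jaw":0.2,"tx":0,"ty":0,"tz":-0.1,"ax":0,"ay":0,"az":0},{"jaw":0.2,"tx":0,"ty":0,"tz":-0.1,"ax":0,"ay":0,"az":0},{"jaw":0.2,"tx":0,"ty":0,"tz":-0.1,"ax":0,"ay":0,"az":0},{"jaw":0.2,"tx":0,"ty":0,"tz":4,"ax":0,"ay":0,"az":0},{"jaw":0.2,"tx":0,"ty":0,"tz":9,"ax":0,"ay":0,"az":0},{"jaw":0.2,"tx":0,"ty":0,"tz":11,"ax":0,"ay":0,"az":0}]'; python3 s.py 555.5 -274.6 120 83.1
```

```text
clock: 7.98
position: [0.4748, 0.3635, 0.1214]
ee_rot: [0.002, 0.016, 1.0, 0.002]
contact_force: [-0.1, 0.4, -0.8]
width: 0.0512
gripper_force: 0.0
t 7.97 p [474.8 363.5 121.4] yaw 88.17 tilt [0.0049 0.003 ] F [-0.07  0.37 -0.81] M [-0.    0.   -0.01] w 51.2 g 0.0 q6 -1.0
shift cm [  8.07 -63.81  -0.14] az -5.07
```

```bash
python3 -m pendant '[{"jaw":1,"tx":8.2,"ty":-63.7,"tz":0,"ax":0,"ay":0,"az":-5.1},{"jaw":1,"tx":8.2,"ty":-63.7,"tz":0,"ax":0,"ay":0,"az":-5.1},{"jaw":1,"tx":8.2,"ty":-63.7,"tz":0,"ax":0,"ay":0,"az":-5.1},{"jaw":1,"tx":8.2,"ty":-63.7,"tz":0,"ax":0,"ay":0,"az":-5.1},{"jaw":1,"tx":8.2,"ty":-63.7,"tz":0,"ax":0,"ay":0,"az":-5.1},{"jaw":1,"tx":8.2,"ty":-63.7,"tz":0,"ax":0,"ay":0,"az":-5.1},{"jaw":1,"tx":8.2,"ty":-63.7,"tz":0,"ax":0,"ay":0,"az":-5.1},{"jaw":1,"tx":8.2,"ty":-63.7,"tz":0,"ax":0,"ay":0,"az":-5.1},{"jaw":1,"tx":8.2,"ty":-63.7,"tz":0,"ax":0,"ay":0,"az":-5.1},{"jaw":1,"tx":8.2,"ty":-63.7,"tz":0,"ax":0,"ay":0,"az":-5.1}]'; python3 -m pendant '[{"jaw":1,"tx":0,"ty":-1.3,"tz":0,"ax":0,"ay":0,"az":0},{"jaw":1,"tx":0,"ty":-1.3,"tz":-5,"ax":0,"ay":0,"az":0},{"jaw":1,"tx":0,"ty":-1.3,"tz":-8.5,"ax":0,"ay":0,"az":0},{"jaw":1,"tx":0,"ty":-1.3,"tz":-8.5,"ax":0,"ay":0,"az":0},{"jaw":1,"tx":0,"ty":-1.3,"tz":-8.5,"ax":0,"ay":0,"az":0}]'; python3 s.py 555.5 -274.6 3 83.1
```

```text
clock: 9.22
position: [0.5532, -0.2595, 0.1183]
ee_rot: [0.0, 0.061, 0.998, -0.0]
contact_force: [2.0, 1.0, 0.7]
width: 0.0856
gripper_force: 0.0
clock: 9.85
position: [0.5539, -0.2703, 0.0343]
ee_rot: [0.001, 0.06, 0.998, -0.0]
contact_force: [-0.4, -0.5, -0.2]
width: 0.0855
gripper_force: 0.0
t 9.85 p [ 553.9 -270.3   34.3] yaw 83.1 tilt [ 0.0017 -0.0008] F [-0.43 -0.46 -0.23] M [-0.   -0.04 -0.01] w 85.5 g 0.0 q6 -2.02
shift cm [ 0.16 -0.43 -3.13] az -0.0
```

```bash
python3 -m pendant '[{"jaw":1,"tx":0.2,"ty":-0.4,"tz":-1.5,"ax":0,"ay":0,"az":0},{"jaw":1,"tx":0.2,"ty":-0.4,"tz":-2.6,"ax":0,"ay":0,"az":0},{"jaw":1,"tx":0.2,"ty":-0.4,"tz":-2.6,"ax":0,"ay":0,"az":0},{"jaw":1,"tx":0.2,"ty":-0.4,"tz":-2.6,"ax":0,"ay":0,"az":0}]'; python3 s.py 555.5 -274.6 3 83.1
```

```text
clock: 10.35
position: [0.555, -0.2744, 0.007]
ee_rot: [-0.0, 0.06, 0.998, 0.0]
contact_force: [0.4, -0.6, 0.1]
width: 0.0854
gripper_force: 0.0
t 10.35 p [ 555.  -274.4    7. ] yaw 83.07 tilt [-0.      0.0002] F [ 0.38 -0.56  0.14] M [-0.05 -0.01 -0.04] w 85.4 g 0.0 q6 -2.02
shift cm [ 0.05 -0.02 -0.4 ] az 0.03
```

```bash
python3 -m pendant '[{"jaw":1,"tx":0.05,"ty":0,"tz":-0.4,"ax":0,"ay":0,"az":0},{"jaw":-1,"tx":0.05,"ty":0,"tz":-0.4,"ax":0,"ay":0,"az":0},{"jaw":-1,"tx":0.05,"ty":0,"tz":-0.4,"ax":0,"ay":0,"az":0},{"jaw":-1,"tx":0.05,"ty":0,"tz":-0.4,"ax":0,"ay":0,"az":0},{"jaw":-1,"tx":0.05,"ty":0,"tz":-0.4,"ax":0,"ay":0,"az":0},{"jaw":-1,"tx":0.05,"ty":0,"tz":-0.4,"ax":0,"ay":0,"az":0}]'; python3 s.py; python3 -m pendant '[{"jaw":-1,"tx":0,"ty":0,"tz":3,"ax":0,"ay":0,"az":0},{"jaw":-1,"tx":0,"ty":0,"tz":8,"ax":0,"ay":0,"az":0},{"jaw":-1,"tx":0,"ty":0,"tz":12,"ax":0,"ay":0,"az":0},{"jaw":-1,"tx":0,"ty":0,"tz":12,"ax":0,"ay":0,"az":0},{"jaw":-1,"tx":0,"ty":0,"tz":12,"ax":0,"ay":0,"az":0}]'; python3 s.py 617.9 59.2 36.5 1.85
```

```text
clock: 11.1
position: [0.5558, -0.2745, 0.0033]
ee_rot: [0.0, 0.06, 0.998, -0.0]
contact_force: [-0.5, -0.6, 2.0]
width: 0.029
gripper_force: 51.2
t 11.1 p [ 555.8 -274.5    3.3] yaw 83.07 tilt [ 0.0007 -0.0003] F [-0.49 -0.62  2.  ] M [-0.03 -0.01 -0.05] w 29.0 g 51.2 q6 -2.02
clock: 11.72
position: [0.5545, -0.2738, 0.1219]
ee_rot: [-0.001, 0.06, 0.998, 0.001]
contact_force: [-0.4, 0.1, -2.0]
width: 0.0288
gripper_force: 50.8
t 11.72 p [ 554.5 -273.8  121.9] yaw 83.07 tilt [-0.002   0.0014] F [-0.4   0.1  -1.96] M [0.01 0.01 0.06] w 28.8 g 50.8 q6 -2.02
shift cm [ 6.34 33.3  -8.54] az -81.22
```

It reads about 1.5–2 N, so this one is hollow. I'll lay it at plate +x, the far end.

```bash
python3 -m pendant '[{"jaw":-1,"tx":6.2,"ty":33.4,"tz":0,"ax":0,"ay":0,"az":-81.2},{"jaw":-1,"tx":6.2,"ty":33.4,"tz":0,"ax":0,"ay":0,"az":-81.2},{"jaw":-1,"tx":6.2,"ty":33.4,"tz":0,"ax":0,"ay":0,"az":-81.2},{"jaw":-1,"tx":6.2,"ty":33.4,"tz":0,"ax":0,"ay":0,"az":-81.2},{"jaw":-1,"tx":6.2,"ty":33.4,"tz":0,"ax":0,"ay":0,"az":-81.2},{"jaw":-1,"tx":6.2,"ty":33.4,"tz":0,"ax":0,"ay":0,"az":-81.2},{"jaw":-1,"tx":6.2,"ty":33.4,"tz":0,"ax":0,"ay":0,"az":-81.2},{"jaw":-1,"tx":6.2,"ty":33.4,"tz":0,"ax":0,"ay":0,"az":-81.2},{"jaw":-1,"tx":6.2,"ty":33.4,"tz":0,"ax":0,"ay":0,"az":-81.2},{"jaw":-1,"tx":6.2,"ty":33.4,"tz":0,"ax":0,"ay":0,"az":-81.2}]'; python3 s.py 617.9 59.2 36.5 1.85;  python3 -m pendant '[{"jaw":-1,"tx":0,"ty":0,"tz":-4,"ax":0,"ay":0,"az":0},{"jaw":-1,"tx":0,"ty":0,"tz":-6.5,"ax":0,"ay":0,"az":0},{"jaw":-1,"tx":0,"ty":0,"tz":-7,"ax":0,"ay":0,"az":0},{"jaw":-1,"tx":0,"ty":0,"tz":-7,"ax":0,"ay":0,"az":0},{"jaw":-1,"tx":0,"ty":0,"tz":-7,"ax":0,"ay":0,"az":0}]'; python3 s.py 617.9 59.2 36.5 1.85
```

```text
clock: 12.98
position: [0.6167, 0.0595, 0.1217]
ee_rot: [-0.001, 0.695, 0.719, -0.001]
contact_force: [-1.3, -0.6, -1.2]
width: 0.0291
gripper_force: 50.7
t 12.97 p [616.7  59.5 121.7] yaw 1.98 tilt [-0.0025  0.    ] F [-1.29 -0.57 -1.18] M [-0.04 -0.01  0.03] w 29.1 g 50.7 q6 -0.05
shift cm [ 0.12 -0.03 -8.52] az -0.13
clock: 13.6
position: [0.6186, 0.0595, 0.0543]
ee_rot: [0.001, 0.695, 0.719, 0.001]
contact_force: [0.1, -0.4, -1.0]
width: 0.029
gripper_force: 50.8
t 13.6 p [618.6  59.5  54.3] yaw 1.88 tilt [ 0.0026 -0.    ] F [ 0.1  -0.44 -0.97] M [-0.04 -0.04  0.05] w 29.0 g 50.8 q6 -0.05
shift cm [-0.07 -0.03 -1.78] az -0.03
```

```bash
python3 -m pendant '[{"jaw":-1,"tx":0,"ty":0,"tz":-0.8,"ax":0,"ay":0,"az":0},{"jaw":-1,"tx":0,"ty":0,"tz":-1.5,"ax":0,"ay":0,"az":0},{"jaw":-1,"tx":0,"ty":0,"tz":-1.5,"ax":0,"ay":0,"az":0},{"jaw":-1,"tx":0,"ty":0,"tz":-1.5,"ax":0,"ay":0,"az":0}]'; python3 s.py 617.9 59.2 36.5 1.85; python3 - <<'E'
from h import *
from rig import manip
d=manip.get_image("scene");cv2.imwrite("pics/s1.png",d["pixels"][150:350,220:480].repeat(3,0).repeat(3,1))
E
```

```text
clock: 14.1
position: [0.6175, 0.0596, 0.0379]
ee_rot: [-0.0, 0.695, 0.719, -0.0]
contact_force: [0.0, 0.1, -0.8]
width: 0.0289
gripper_force: 50.8
t 14.1 p [617.5  59.6  37.9] yaw 1.87 tilt [-0.0001 -0.    ] F [ 0.01  0.1  -0.82] M [-0.    0.01  0.02] w 28.9 g 50.8 q6 -0.05
shift cm [ 0.04 -0.04 -0.14] az -0.02
```

View pics/s1.png

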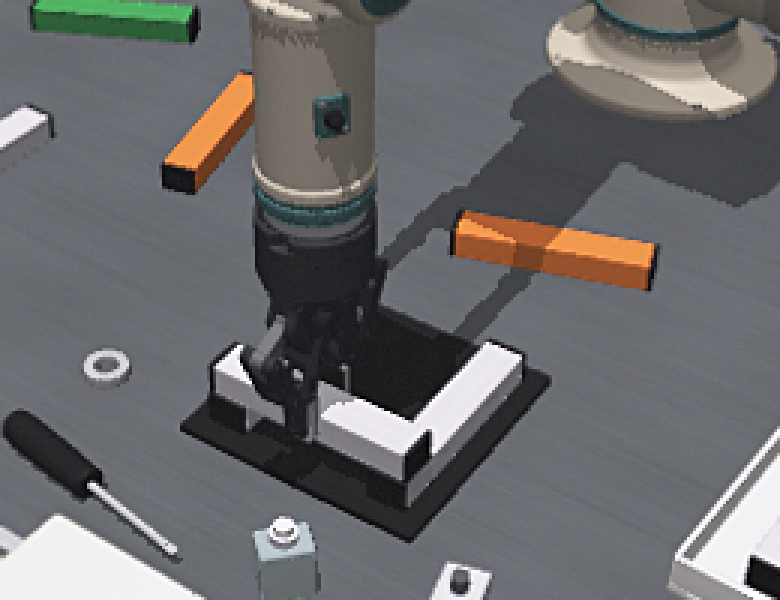

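The hollow bar (crop corners (210,390) to (430,450)) sits just above both lower bars, with its ends over their outer edges. I'll lower the last 1.5 mm and release.

```bash
python3 -m pendant '[{"jaw":-1,"tx":0.04,"ty":-0.04,"tz":-0.12,"ax":0,"ay":0,"az":0},{"jaw":-1,"tx":0.04,"ty":-0.04,"tz":-0.17,"ax":0,"ay":0,"az":0},{"jaw":-1,"tx":0.04,"ty":-0.04,"tz":-0.17,"ax":0,"ay":0,"az":0},{"jaw":0.2,"tx":0.04,"ty":-0.04,"tz":-0.17,"ax":0,"ay":0,"az":0},{"jaw":0.2,"tx":0.04,"ty":-0.04,"tz":-0.17,"ax":0,"ay":0,"az":0},{"jaw":0.2,"tx":0.04,"ty":-0.04,"tz":-0.17,"ax":0,"ay":0,"az":0},{"jaw":0.2,"tx":0.04,"ty":-0.04,"tz":4,"ax":0,"ay":0,"az":0},{"jaw":0.2,"tx":0.04,"ty":-0.04,"tz":9,"ax":0,"ay":0,"az":0}]'; python3 s.py 511.8 -377.3 120 90.1
```

```text
clock: 15.15
position: [0.617, 0.0592, 0.1279]
ee_rot: [-0.001, 0.696, 0.719, -0.001]
contact_force: [0.7, -0.3, -0.1]
width: 0.0513
gripper_force: 0.0
t 15.15 p [617.   59.2 127.9] yaw 1.86 tilt [-0.003  0.   ] F [ 0.67 -0.31 -0.1 ] M [ 0.09 -0.08  0.  ] w 51.3 g 0.0 q6 -0.05
shift cm [-10.52 -43.65  -0.79] az 88.24
```

```bash
python3 -m pendant '[{"jaw":1,"tx":-10.6,"ty":-43.6,"tz":0,"ax":0,"ay":0,"az":88.2},{"jaw":1,"tx":-10.6,"ty":-43.6,"tz":0,"ax":0,"ay":0,"az":88.2},{"jaw":1,"tx":-10.6,"ty":-43.6,"tz":0,"ax":0,"ay":0,"az":88.2},{"jaw":1,"tx":-10.6,"ty":-43.6,"tz":0,"ax":0,"ay":0,"az":88.2},{"jaw":1,"tx":-10.6,"ty":-43.6,"tz":0,"ax":0,"ay":0,"az":88.2},{"jaw":1,"tx":-10.6,"ty":-43.6,"tz":0,"ax":0,"ay":0,"az":88.2},{"jaw":1,"tx":-10.6,"ty":-43.6,"tz":0,"ax":0,"ay":0,"az":88.2},{"jaw":1,"tx":-10.6,"ty":-43.6,"tz":0,"ax":0,"ay":0,"az":88.2},{"jaw":1,"tx":-10.6,"ty":-43.6,"tz":0,"ax":0,"ay":0,"az":88.2},{"jaw":1,"tx":-10.6,"ty":-43.6,"tz":0,"ax":0,"ay":0,"az":88.2}]';  python3 s.py 511.8 -377.3 35 90.1;python3 -m pendant '[{"jaw":1,"tx":0,"ty":0,"tz":-5,"ax":0,"ay":0,"az":0},{"jaw":1,"tx":0,"ty":0,"tz":-8.5,"ax":0,"ay":0,"az":0},{"jaw":1,"tx":0,"ty":0,"tz":-8.5,"ax":0,"ay":0,"az":0},{"jaw":1,"tx":0,"ty":0,"tz":-8.5,"ax":0,"ay":0,"az":0}]'; python3 s.py 511.8 -377.3 3 90.1; python3 - <<'E'
from h import *
from rig import manip
for n in("top","scene"):
    d=manip.get_image(n);np.savez(f"{n}1.npz",**d);W=world_depth(d);px=d["pixels"].astype(int);g=px.min(2);t=W[...,2]
    R=(abs(W[...,0]-.553)<.11)&(abs(W[...,1]-.057)<.11)
    m=((g>120)&R&(t>.047)&(t<.07)).astype(np.uint8)
    k,l,st,ce=cv2.connectedComponentsWithStats(m)
    for i in range(1,k):
        if st[i,4]>60: s=l==i;print(n,st[i,4],rect(W[s][:,:2]),W[s].mean(0)*1e3)
E
```

```text
clock: 16.4
position: [0.5116, -0.3772, 0.1278]
ee_rot: [-0.0, 0.001, 1.0, 0.0]
contact_force: [-0.2, 1.0, 0.2]
width: 0.0853
gripper_force: 0.0
t 16.4 p [ 511.6 -377.2  127.8] yaw 89.93 tilt [-0.0002  0.0005] F [-0.16  0.95  0.18] M [ 0.02 -0.    0.03] w 85.3 g 0.0 q6 -2.31
shift cm [ 0.02 -0.01 -9.28] az 0.17
clock: 16.9
position: [0.513, -0.3771, 0.0443]
ee_rot: [0.001, -0.001, 1.0, -0.001]
contact_force: [0.6, -0.8, 0.6]
width: 0.0858
gripper_force: 0.0
t 16.9 p [ 513.  -377.1   44.3] yaw 90.06 tilt [ 0.0016 -0.0014] F [ 0.57 -0.83  0.59] M [-0.   -0.03 -0.  ] w 85.8 g 0.0 q6 -2.32
shift cm [-0.12 -0.02 -4.13] az 0.04
top 640 (array([617.1,  58.5]), array([154.2,  32.3]), -88.4) [615.99737926  59.02479736  58.29143231]
scene 981 (array([619.3,  60.5]), array([151.7,  33.5]), -87.9) [621.47938494  63.2652144   57.3822404 ]
```

The first hollow bar sits where intended, at about (618,59.5) against a target of (617.9,59.2). Next I pick up the last bar.

```bash
python3 -m pendant '[{"jaw":1,"tx":-0.1,"ty":0,"tz":-2.5,"ax":0,"ay":0,"az":0},{"jaw":1,"tx":-0.1,"ty":0,"tz":-4,"ax":0,"ay":0,"az":0},{"jaw":1,"tx":-0.1,"ty":0,"tz":-4,"ax":0,"ay":0,"az":0},{"jaw":1,"tx":-0.1,"ty":0,"tz":-4,"ax":0,"ay":0,"az":0}]'; python3 s.py 511.8 -377.3 3 90.1
```

```text
clock: 17.5
position: [0.5115, -0.3772, 0.0038]
ee_rot: [0.001, -0.001, 1.0, -0.0]
contact_force: [0.3, 0.8, 1.2]
width: 0.0856
gripper_force: 0.0
t 17.5 p [ 511.5 -377.2    3.8] yaw 90.07 tilt [ 0.0011 -0.0008] F [0.33 0.84 1.16] M [0. 0. 0.] w 85.6 g 0.0 q6 -2.32
shift cm [ 0.03 -0.01 -0.08] az 0.03
```

```bash
python3 -m pendant '[{"jaw":-1,"tx":0,"ty":0,"tz":-0.05,"ax":0,"ay":0,"az":0},{"jaw":-1,"tx":0,"ty":0,"tz":-0.05,"ax":0,"ay":0,"az":0},{"jaw":-1,"tx":0,"ty":0,"tz":-0.05,"ax":0,"ay":0,"az":0},{"jaw":-1,"tx":0,"ty":0,"tz":-0.05,"ax":0,"ay":0,"az":0},{"jaw":-1,"tx":0,"ty":0,"tz":-0.05,"ax":0,"ay":0,"az":0}]'; python3 s.py; python3 -m pendant '[{"jaw":-1,"tx":0,"ty":0,"tz":3,"ax":0,"ay":0,"az":0},{"jaw":-1,"tx":0,"ty":0,"tz":8,"ax":0,"ay":0,"az":0},{"jaw":-1,"tx":0,"ty":0,"tz":13,"ax":0,"ay":0,"az":0},{"jaw":-1,"tx":0,"ty":0,"tz":13,"ax":0,"ay":0,"az":0},{"jaw":-1,"tx":0,"ty":0,"tz":13,"ax":0,"ay":0,"az":0}]'; python3 s.py 487.9 55 130 1.85
```

```text
clock: 18.12
position: [0.5112, -0.3771, 0.003]
ee_rot: [0.0, -0.001, 1.0, -0.0]
contact_force: [0.7, -0.6, 3.5]
width: 0.029
gripper_force: 51.5
t 18.12 p [ 511.2 -377.1    3. ] yaw 90.07 tilt [ 0.0008 -0.0006] F [ 0.74 -0.61  3.46] M [ 0.04 -0.06  0.03] w 29.0 g 51.5 q6 -2.32
clock: 18.75
position: [0.5101, -0.376, 0.1315]
ee_rot: [-0.001, -0.001, 1.0, 0.001]
contact_force: [0.1, 0.3, -1.4]
width: 0.029
gripper_force: 51.1
t 18.75 p [ 510.1 -376.   131.5] yaw 90.07 tilt [-0.0016  0.0016] F [ 0.06  0.3  -1.43] M [ 0.04 -0.01  0.01] w 29.0 g 51.1 q6 -2.32
shift cm [-2.22 43.1  -0.15] az -88.22
```

```bash
python3 -m pendant '[{"jaw":-1,"tx":-2.3,"ty":43.25,"tz":0,"ax":0,"ay":0,"az":-88.2},{"jaw":-1,"tx":-2.3,"ty":43.25,"tz":0,"ax":0,"ay":0,"az":-88.2},{"jaw":-1,"tx":-2.3,"ty":43.25,"tz":0,"ax":0,"ay":0,"az":-88.2},{"jaw":-1,"tx":-2.3,"ty":43.25,"tz":0,"ax":0,"ay":0,"az":-88.2},{"jaw":-1,"tx":-2.3,"ty":43.25,"tz":0,"ax":0,"ay":0,"az":-88.2},{"jaw":-1,"tx":-2.3,"ty":43.25,"tz":0,"ax":0,"ay":0,"az":-88.2},{"jaw":-1,"tx":-2.3,"ty":43.25,"tz":0,"ax":0,"ay":0,"az":-88.2},{"jaw":-1,"tx":-2.3,"ty":43.25,"tz":0,"ax":0,"ay":0,"az":-88.2},{"jaw":-1,"tx":-2.3,"ty":43.25,"tz":0,"ax":0,"ay":0,"az":-88.2},{"jaw":-1,"tx":-2.3,"ty":43.25,"tz":0,"ax":0,"ay":0,"az":-88.2}]'; python3 s.py 487.9 55.6 55 1.85;  python3 -m pendant '[{"jaw":-1,"tx":0,"ty":0,"tz":-4,"ax":0,"ay":0,"az":0},{"jaw":-1,"tx":0,"ty":0,"tz":-7.5,"ax":0,"ay":0,"az":0},{"jaw":-1,"tx":0,"ty":0,"tz":-8,"ax":0,"ay":0,"az":0},{"jaw":-1,"tx":0,"ty":0,"tz":-8,"ax":0,"ay":0,"az":0},{"jaw":-1,"tx":0,"ty":0,"tz":-8,"ax":0,"ay":0,"az":0}]'; python3 s.py 487.9 55.6 36.5 1.85
```

```text
clock: 20.0
position: [0.4863, 0.0562, 0.1306]
ee_rot: [-0.002, 0.695, 0.719, -0.001]
contact_force: [0.1, 0.0, -2.3]
width: 0.0292
gripper_force: 51.0
t 20.0 p [486.3  56.2 130.6] yaw 2.0 tilt [-0.0043  0.    ] F [ 0.08  0.01 -2.26] M [-0.08  0.05 -0.02] w 29.2 g 51.0 q6 -0.06
shift cm [ 0.16 -0.06 -7.56] az -0.15
clock: 20.62
position: [0.4891, 0.0556, 0.0536]
ee_rot: [0.001, 0.695, 0.719, 0.001]
contact_force: [0.4, 0.4, -1.7]
width: 0.029
gripper_force: 50.9
t 20.62 p [489.1  55.6  53.6] yaw 1.88 tilt [ 0.0026 -0.0001] F [ 0.41  0.4  -1.7 ] M [ 0.02 -0.03 -0.01] w 29.0 g 50.9 q6 -0.06
shift cm [-0.12  0.   -1.71] az -0.03
```

```bash
python3 -m pendant '[{"jaw":-1,"tx":0,"ty":0,"tz":-0.8,"ax":0,"ay":0,"az":0},{"jaw":-1,"tx":0,"ty":0,"tz":-1.4,"ax":0,"ay":0,"az":0},{"jaw":-1,"tx":0,"ty":0,"tz":-1.4,"ax":0,"ay":0,"az":0},{"jaw":-1,"tx":0,"ty":0,"tz":-1.4,"ax":0,"ay":0,"az":0}]'; python3 s.py 487.9 55.6 36.2 1.85
```

```text
clock: 21.12
position: [0.4879, 0.0558, 0.0385]
ee_rot: [0.0, 0.695, 0.719, 0.0]
contact_force: [0.7, 0.6, -1.9]
width: 0.0288
gripper_force: 50.9
t 21.12 p [487.9  55.8  38.5] yaw 1.88 tilt [0. 0.] F [ 0.67  0.64 -1.91] M [0.01 0.02 0.05] w 28.8 g 50.9 q6 -0.06
shift cm [-0.   -0.02 -0.23] az -0.03
```

```bash
python3 -m pendant '[{"jaw":-1,"tx":0,"ty":-0.02,"tz":-0.15,"ax":0,"ay":0,"az":0},{"jaw":-1,"tx":0,"ty":-0.02,"tz":-0.23,"ax":0,"ay":0,"az":0},{"jaw":-1,"tx":0,"ty":-0.02,"tz":-0.23,"ax":0,"ay":0,"az":0},{"jaw":0.2,"tx":0,"ty":-0.02,"tz":-0.23,"ax":0,"ay":0,"az":0},{"jaw":0.2,"tx":0,"ty":-0.02,"tz":-0.23,"ax":0,"ay":0,"az":0},{"jaw":0.2,"tx":0,"ty":-0.02,"tz":-0.23,"ax":0,"ay":0,"az":0},{"jaw":0.2,"tx":0,"ty":-0.02,"tz":4,"ax":0,"ay":0,"az":0},{"jaw":0.2,"tx":0,"ty":-0.02,"tz":10,"ax":0,"ay":0,"az":0},{"jaw":0.2,"tx":0,"ty":-0.02,"tz":15,"ax":0,"ay":0,"az":0}]'; python3 s.py; python3 -m pendant '[{"jaw":0.2,"tx":-8,"ty":-30,"tz":0,"ax":0,"ay":0,"az":0},{"jaw":0.2,"tx":-8,"ty":-30,"tz":0,"ax":0,"ay":0,"az":0},{"jaw":0.2,"tx":-8,"ty":-30,"tz":0,"ax":0,"ay":0,"az":0},{"jaw":0.2,"tx":-8,"ty":-30,"tz":0,"ax":0,"ay":0,"az":0},{"jaw":0.2,"tx":-8,"ty":-30,"tz":0,"ax":0,"ay":0,"az":0},{"jaw":0.2,"tx":-8,"ty":-30,"tz":0,"ax":0,"ay":0,"az":0}]'; python3 - <<'E'
from h import *
from rig import manip
for n in("top","scene"):
    d=manip.get_image(n);np.savez(f"{n}2.npz",**d);W=world_depth(d);px=d["pixels"].astype(int);g=px.min(2);t=W[...,2]
    R=(abs(W[...,0]-.553)<.11)&(abs(W[...,1]-.057)<.11)
    m=((g>120)&R&(t>.047)&(t<.07)).astype(np.uint8)
    k,l,st,ce=cv2.connectedComponentsWithStats(m)
    for i in range(1,k):
        if st[i,4]>60: s=l==i;print(n,st[i,4],rect(W[s][:,:2]),"z",np.median(t[s]))
    m=((px.max(2)<255)&R&(t>.047)&(t<.07))  # all top-layer pixels incl. caps
    print("all",n,rect(W[m][:,:2]))
c=d["pixels"][220:400,230:560]; cv2.imwrite("pics/s2.png",cv2.resize(c,None,fx=2.4,fy=2.4,interpolation=cv2.INTER_CUBIC))
E
```

```text
clock: 22.25
position: [0.4881, 0.0555, 0.1907]
ee_rot: [0.001, 0.695, 0.719, 0.001]
contact_force: [0.9, -0.4, -0.7]
width: 0.0513
gripper_force: 0.0
t 22.25 p [488.1  55.5 190.7] yaw 1.87 tilt [ 0.0015 -0.    ] F [ 0.91 -0.41 -0.65] M [ 0.03 -0.02 -0.01] w 51.3 g 0.0 q6 -0.06
clock: 23.0
position: [0.407, -0.2486, 0.1886]
ee_rot: [0.001, 0.698, 0.716, -0.001]
contact_force: [-0.4, 0.4, 0.5]
width: 0.0514
gripper_force: 0.0
top 642 (array([616.9,  59.3]), array([156.1,  31.7]), -88.1) z 0.05817420524698058
top 676 (array([487. ,  54.8]), array([157.5,  31.1]), -88.1) z 0.05810662750762874
all top (array([551.9,  58.3]), array([161.4, 160.6]), 1.7)
scene 804 (array([488.3,  56.4]), array([153.4,  35.3]), -87.9) z 0.05842637644890869
scene 968 (array([618.4,  60.1]), array([152.7,  36.1]), -87.8) z 0.05841378020142579
all scene (array([553.8,  58.6]), array([166.3, 162.2]), 1.8)
```

View pics/s2.png

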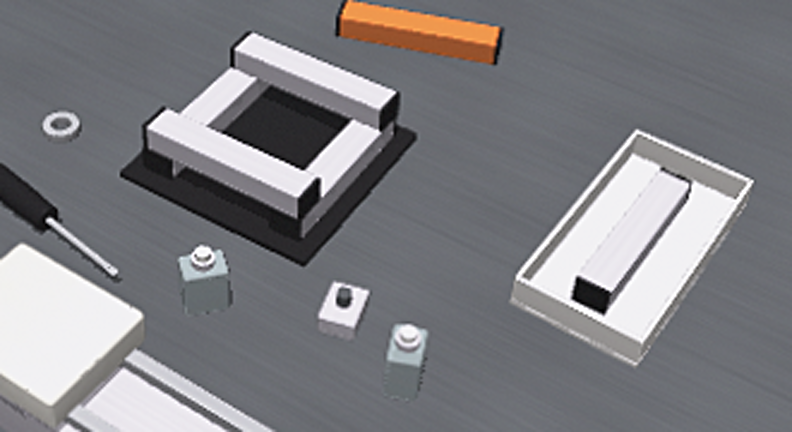

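The crib is square: the upper bars run from (150,130) to (320,200) and from (235,50) to (400,105), with ends flush over the lower bars. Together they measure about 161 x 161 mm. The heavy bar lies flat in the tray at (635,240), and the bystanders haven't moved. I'm handing it in.

```bash
python3 -c "
from rig import manip
print(manip.sign_off())"
```

```text
the job is handed in; nothing more can be done
None
```

The job is handed in at about 23 s: the heavy bar is flat in the white tray, the two hollow bars lie crosswise on the lower layer in a flush square about 161 mm a side by camera, and I saw no sign that the lower layer or anything else had been moved.

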